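Clamp and unlock a child-resistant reagent bottle

TASK

The amber reagent bottle stands loose in the inclined opening stand. Push the red handle of the toggle clamp over past its dead point, right to its stop, so that the rubber pad stays locked against the bottle and keeps it from turning; then press the white child-resistant cap down and, holding it down, turn it anticlockwise past its ratchet nearly as far as it goes, and let go so that it springs up again. Leave the bottle clamped in its V-block, and the other things on the bench where they are.

Things in the scene. Friction and masses are not known exactly. Their poses are not given: they have to be found in the camera images.
- stand: opening stand, fixed to the bench: grey foot plate 225 x 165 mm on rubber feet, legs, and an aluminium bed plate 240 x 150 mm sloping 30 degrees that faces the robot like a lectern. A white V-block (80 mm high, open uphill) at the bed's low end holds the bottle from the robot's side; a steel push-type toggle clamp stands uphill of the bottle. Origin under the foot plate, x away from the robot
- bottle_seat (a point): point on the stand's inclined bed where the bottle's underside is centred when it sits in the V-block. Axes: z = square to the bed, along the seated bottle (leaning 30 degrees from vertical, its top towards the robot's side); x = uphill along the bed, from the V-block towards the clamp; y = level, across the bed. In these axes the bed plate reaches x -72 to 168, y -75 to 75 mm
- handle_pivot (a point): centre of the pivot pin of the clamp's handle, at x 132, y 0, z 50 mm in the axes of bottle_seat; same axes. The steel clamp frame is 34 mm wide and reaches z 65 mm; its plunger, at z 50 mm, slides along -x towards the bottle
- handle_grip (a point): point on the centre line of the handle, 80 mm from the pivot pin, on the red grip (round, 22 mm thick, 41 to 111 mm from the pin, round ends). It moves with the handle
- clamp_handle (a joint): handle angle (rad) about the y axis through handle_pivot. At 0 (open) it stands 95 degrees from the bed's +x, leaning 5 degrees to the bottle; growing, it swings uphill, away from the bottle and down: it points 1.658 - value above +x. Pad meets bottle near 0.5; resistance peaks near 0.66 (about 0.35 N m), is nil at the dead point 0.96, then it snaps to its stop at 1.08. Starts 0 to 0.4
- clamp_pad: black rubber pad, a disc 30 mm across and 12 mm thick; origin at the centre of its back face, on the plunger. Locked, it presses on the bottle with about 45 N. If the handle is let go between 0.5 rad and the dead point it springs back; with the pad free of the bottle it stays where it is left
- bottle: amber glass bottle, loose in the V-block at the start: body 64 mm in diameter and 96 mm high, shoulder to 106 mm, then the neck under the cap; 0.3 to 0.5 kg. Origin: centre of its underside; z = its axis towards the cap
- cap_top (a point): centre of the top of the white ribbed child-resistant cap, 142 mm from the bottle's underside along its axis; z = the cap's axis, outward, leaning 30 degrees from vertical as the bottle does. The cap is 50 mm in diameter and 32 mm high; the bottle's shoulder begins 36 mm below its top. A blue line on top marks its angle
- cap (a joint): cap angle (rad), grows as it is turned anticlockwise seen from outside above the cap; starts at 0.03 to 0.25. Unless the cap is pressed down, ratchet lugs block it at 0.36; pressed by at least 2.6 mm it passes them and is unlocked beyond 0.95, where the lugs keep it from going back once it has sprung up. End stop at 1.45. Friction 0.2 N m
- cap_press (a joint): how far the cap is pressed down along its axis (m): 0 up, 0.004 fully down. Its spring gives way at 6 N and takes 14 N for fully down
- small_bottle: bystander: small white plastic jar with blue cap, 48 mm across, 95 mm high, loose, on one side of the stand; origin under its centre
- tip_box: bystander: blue pipette-tip box with clear lid, 122 x 84 mm, 66 mm high, loose, on the other side of the stand; origin under its centre
- marker: bystander: marker pen, 131 mm long, 18 mm thick, lying in front of the stand across it (its length is its own x axis); origin under its middle
Not all that is in view belongs to the job. Leave any purple look-alike of the bottle alone.

How it is judged:
By the outcome, as a careful person would: the job done as asked, in the order asked, and still so for the second after the job is handed in, with the robot touching nothing.
It also fails if it takes over 54 s, if anything falls off the work surface, if the arm or the gripper's body presses on something with over 40 N, if the wrist force passes 120 N, or if a joint passes its speed limit or range.

ROBOT

A 6-joint arm with a two-finger parallel gripper is mounted at the origin on the work surface. World frame = base frame: x ahead of the robot, y to its left, z up, the work surface at z = 0. Lengths are in m, angles in rad, forces in N, time in s.
With the tool pointing down it reaches from about 0.3 to 1 m from the base axis. Payload 5.1 kg.
Tool frame: the origin (TCP) lies between the finger pads; the fingertips stand 11 mm ahead of it and the grasp point (between the pads) lies 8 mm behind it; z points along the fingers, y is the line along which they close (so a half turn about z gives the same grasp; the last joint's range is limited). The gripper opens to 95 mm and grips with 3 to 60 N. Pads are 20 mm wide; open, the fingers measure 119 mm over their backs; the gripper's body (75 mm by 180 mm) begins 59 mm behind the grasp point.
Start: joints at [1.033, 0.124, 1.65, -0, 1.367, -0.083], TCP at [0.286, 0.584, 0.226] pointing down, gripper open.
Joint ranges: [-2.61, 2.61], [-1.02, 2.33], [0.03, 2.71], [-1.35, 4.49], [0.32, 2.68], [-2.91, 2.91]. Speed limits (rad/s): [2.57, 2.57, 3.14, 3.14, 3.14, 3.14].

INTERFACE

Orientations are given as a unit quaternion [x, y, z, w].
In Python, from bench import observe, snapshot, job_done gives the robot as it stands.
- The arm moves only by the shell command python3 -m jog 'ROWS' [OPENING]. ROWS is JSON, a list of rows, each a list of 4 numbers: the shift along the tool's x, y, z each as a share of 0.03 m, from -1 to 1, then the turn about the tool's z as a share of 0.08 rad, from -1 to 1. A call has 1 to 10 rows; each row shifts and turns the commanded pose from where the row before left it, along the tool's axes as they then stand; what a row does not reach is not made up. A row lasts 1/10 s, in which the tool goes at most 50 mm and 8.59 degrees, less where a joint would pass 70% of its speed; a pose out of reach is approached as far as the arm can. A call with a number of a shift or a turn outside -1 to 1 is refused whole. A call with a gripper value outside its range is refused whole. OPENING is the finger opening in mm, from 0 to 95.1, set as the call begins (- or left out, the last holds). The fingers move at their own pace and stop on an object; the grip force is fixed at half the most. Time passes only in rows, so rows that do not move let the fingers close. It gives the time, the measured TCP pose, the force, the opening and the grip force at its end, in the units of the state.
- observe(): the state, without advancing time (a new reading comes with each control period).
- snapshot(name): name is "side" or "top"; returns a dict with "color" (420x560x3 uint8, blue, green, red), "camera_matrix" (3x3 intrinsics, pixels), "k1" (the pictures are not rectified: a ray, as slopes to the right and down, at radius r is drawn at 1 + k1 r^2 times it, then the intrinsics apply), "world_to_cam" (4x4, takes a point from world to camera coordinates). Camera axes: x right, y down, z forward; pixel columns grow to the right and rows downward; lengths in m; the calibration is good to about 2 mm. A picture is of the moment at which its call begins. There is no depth.
- job_done(): hands the job in; it is judged then, once.
The state is a dict: "t": time; "joints": joint angles; "joint_vel": joint speeds; "joint_torque": joint torques, N m; "eef_pos": TCP position; "ee_rot": TCP orientation; "contact_force": force on the tool from outside, world axes, zero at the start; "wrist_torque": the same for the moment, N m; "width": finger opening in m; "grasp_force": force on a finger pad.
Only numpy, scipy, OpenCV 4.12 (cv2) and the standard library are available. Lean on these libraries where they do the work, as an engineer would, in place of code of your own. Each camera call takes 0.05 s, during which the arm holds its last target. There are 200 camera calls.

## Working session

There is one attempt and no reset: what is moved stays moved. The work goes in short steps, Python scripts to look and compute and a shell command to move; the robot and the scene stay as the last step left them, time stands still between calls to the robot, and variables do not carry over. Pictures are saved under pics/ and viewed, at most 13 in all, crops included, and the job is handed in when it is done.

```bash
ls; mkdir -p pics
python3 - <<'E'
from bench import observe,snapshot
import cv2,numpy as np
print(observe())
for n in("side","top"):
    s=snapshot(n); cv2.imwrite(f"pics/{n}0.png",s["color"]); print(n,s["camera_matrix"],s["k1"],np.round(s["world_to_cam"],4))
a=[cv2.imread(f"pics/{n}0.png") for n in("side","top")]
E
```

```text
pics
{'t': 0.0, 'joints': array([ 1.03342545e+00,  1.24515140e-01,  1.65170967e+00, -2.13870464e-05,
        1.36749715e+00, -8.25875061e-02]), 'joint_vel': array([ 1.56735394e-03, -2.30211585e-04,  5.95033646e-04, -3.51689874e-04,
        8.67177082e-05, -1.20297468e-03]), 'joint_torque': array([-1.56819668e-03, -4.17610502e+01, -3.59928632e+01,  7.72729330e-02,
        4.90239495e-02, -1.72201180e-04]), 'eef_pos': array([0.28522028, 0.5833695 , 0.22435946]), 'ee_rot': array([ 2.25434880e-01,  9.74257657e-01, -1.01710275e-03, -3.14787632e-04]), 'contact_force': array([-0.25013009,  0.4507828 ,  0.22345132]), 'wrist_torque': array([ 0.06226849, -0.0435381 , -0.02588701]), 'grasp_force': 0.0, 'width': 0.09507025066421447}
side [[384.07254185   0.         282.64194064]
 [  0.         384.07254185 211.75632529]
 [  0.           0.           1.        ]] -0.030495839958054556 [[ 0.8011 -0.5982  0.0197 -0.4347]
 [-0.2785 -0.4017 -0.8724  0.3109]
 [ 0.5298  0.6934 -0.4884  0.479 ]
 [ 0.      0.      0.      1.    ]]
top [[418.88109427   0.         281.45146976]
 [  0.         418.88109427 203.48079344]
 [  0.           0.           1.        ]] 0.03793114728262565 [[-0.0432 -0.9991  0.0059  0.0817]
 [-0.9726  0.0407 -0.2288  0.6194]
 [ 0.2284 -0.0156 -0.9734  0.7712]
 [ 0.      0.      0.      1.    ]]
```

View pics/side0.png

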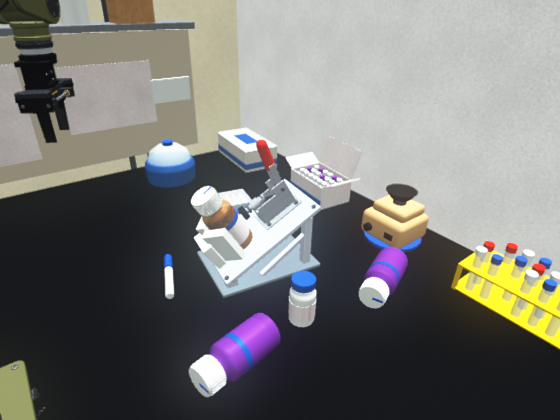

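View pics/top0.png

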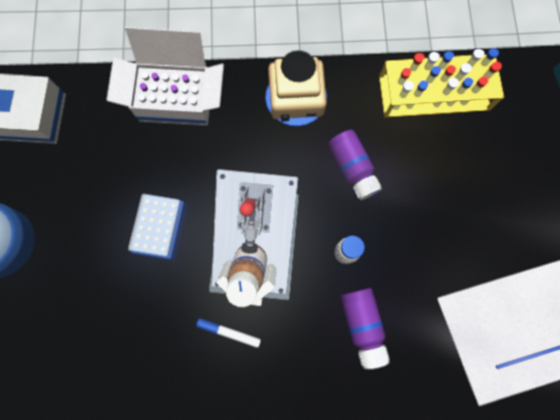

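The side view shows the cap top at about (207,192) and the red grip from (260,143) to (272,165). The top view shows the cap at (241,290), the red grip end at (247,208), and the bed corners near (218,171), (298,178), (289,298) and (211,292). I'll enlarge both views to pick points more exactly.

Run:
```python
import cv2,numpy as np
a=cv2.imread("pics/side0.png")[125:305,180:335]; b=cv2.imread("pics/top0.png")[160:315,190:320]
A=cv2.resize(a,None,fx=2.9,fy=2.9,interpolation=2); B=cv2.resize(b,None,fx=2.9,fy=2.9,interpolation=2)
c=np.zeros((600,800,3),np.uint8); c[:A.shape[0],:min(449,A.shape[1])]=A[:,:449]; B=B[:,:350]; c[:B.shape[0],450:450+B.shape[1]]=B
cv2.imwrite("pics/crop1.png",c)
for n in("side","top"):
    im=cv2.imread(f"pics/{n}0.png"); h=cv2.cvtColor(im,40)
    m=(((h[...,0]<8)|(h[...,0]>172))&(h[...,1]>150)&(h[...,2]>80)).astype(np.uint8)
    k,l,st,ce=cv2.connectedComponentsWithStats(m)
    print(n,'red',[(st[i].tolist(),ce[i].round(1)) for i in range(1,k) if st[i,4]>40])
    m=((h[...,1]<60)&(h[...,2]>190)).astype(np.uint8)
    k,l,st,ce=cv2.connectedComponentsWithStats(m)
    print(n,'white',[(st[i].tolist(),ce[i].round(1)) for i in range(1,k) if st[i,4]>100 and 180<ce[i][0]<330])
```

```text
side red [([257, 140, 17, 25, 173], array([265.2, 150.7])), ([484, 241, 11, 10, 70], array([489.2, 245.1])), ([506, 243, 12, 10, 87], array([511.3, 247.5])), ([533, 264, 13, 11, 92], array([539., 268.]))]
side white [([153, 0, 75, 61, 1766], array([188.5,  16.4])), ([194, 179, 127, 116, 5748], array([259.9, 244.9])), ([191, 186, 73, 25, 928], array([222.7, 197.7])), ([290, 289, 26, 13, 208], array([303.1, 295.7])), ([190, 355, 36, 40, 808], array([210.2, 372.2]))]
top red [([414, 53, 11, 11, 89], array([418.5,  57.3])), ([490, 61, 12, 11, 92], array([496. ,  66.4])), ([446, 66, 9, 9, 59], array([449.9,  69.8])), ([402, 69, 9, 9, 62], array([405.6,  72.7])), ([478, 76, 10, 10, 68], array([482.6,  80.8])), ([241, 200, 12, 15, 117], array([246.3, 207.7]))]
top white [([125, 0, 174, 57, 6741], array([222.9,  21.6])), ([297, 0, 45, 43, 1682], array([318.8,  21. ])), ([300, 43, 43, 12, 420], array([322.6,  48.1])), ([213, 46, 42, 12, 467], array([233.5,  51.5])), ([278, 70, 40, 22, 439], array([296.3,  84.4])), ([275, 95, 47, 10, 269], array([297.2, 100.6])), ([212, 170, 85, 137, 6870], array([252.9, 233.1])), ([217, 326, 43, 20, 314], array([238.4, 336. ]))]
```

View pics/crop1.png

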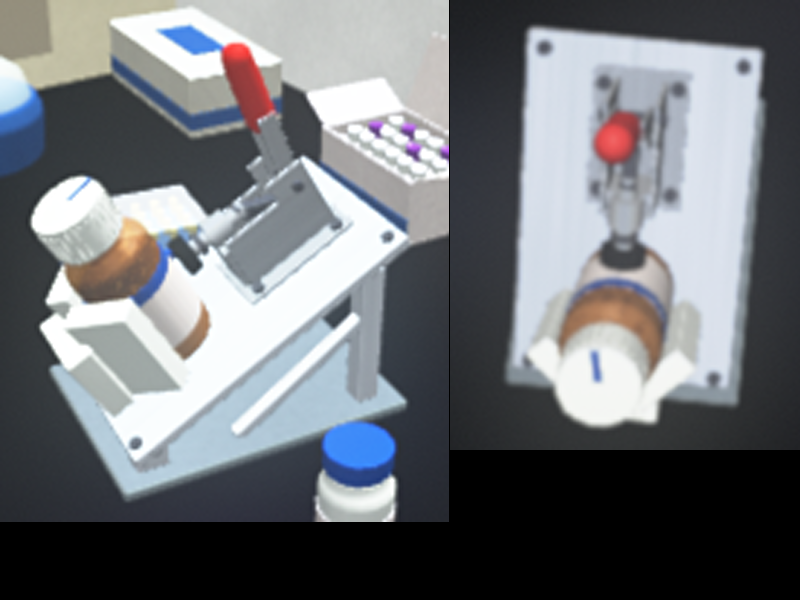

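In the crops the bed corners, cap disc and grip end are clear. The blue line runs from the cap centre outward, uphill. I'll fit the stand's position and yaw from those points (tilt is known).

```bash
cat > h.py <<'E'
import numpy as np, cv2
from scipy.optimize import least_squares
from scipy.spatial.transform import Rotation as R
K={'side':(384.0725,282.642,211.756,-.030496),'top':(418.881,281.4515,203.481,.037931)}
W={'side':np.array([[.8011,-.5982,.0197,-.4347],[-.2785,-.4017,-.8724,.3109],[.5298,.6934,-.4884,.479]]),
'top':np.array([[-.0432,-.9991,.0059,.0817],[-.9726,.0407,-.2288,.6194],[.2284,-.0156,-.9734,.7712]])}
def proj(n,p):
    f,cx,cy,k=K[n]; q=W[n]@np.r_[p,1]; u=q[:2]/q[2]; u=u*(1+k*u@u); return u*f+[cx,cy]
def tri(a,b,x0=(.6,.1,.2)):
    r=lambda p:np.r_[proj('side',p)-a,proj('top',p)-b]
    s=least_squares(r,x0); return s.x,np.abs(s.fun).max()
def seatR(yaw): return R.from_euler('z',yaw)*R.from_euler('y',-np.pi/6)  # x uphill, z leaning to robot
E
python3 - <<'E'
from h import *
print('cap',tri([204.1,196],[242.1,289]))
print('redend',tri([261.5,144],[246,208.5]))
print('corner upR',tri([320.7,206.4],[297.9,176.6]))
print('corner upL',tri([285.2,179.1],[216.9,169.3]))
obs=[('side',(168,-75,0),(320.7,206.4)),('side',(-72,-75,0),(227.2,282.9)),('side',(168,75,0),(285.2,179.1)),('side',(0,0,142),(204.1,196)),
('top',(168,75,0),(216.9,169.3)),('top',(168,-75,0),(297.9,176.6)),('top',(-72,75,0),(210.7,286.6)),('top',(-72,-75,0),(286,293.8)),('top',(0,0,142),(242.1,289))]
f=lambda v:np.concatenate([proj(n,v[:3]+seatR(v[3]).apply(np.array(q)/1000))-u for n,q,u in obs])
s=least_squares(f,[.6,.1,.15,0],loss='soft_l1')
print(s.x.round(4)); print(f(s.x).reshape(-1,2).round(1))
S,Q=s.x[:3],seatR(s.x[3]); print('cap pred',S+Q.apply([0,0,.142]),'pivot',S+Q.apply([.132,0,.05]))
p,_=tri([261.5,144],[246,208.5]); print('red end in seat',Q.inv().apply(p-S))
E
```

```text
cap (array([0.45256501, 0.12856525, 0.18657995]), np.float64(0.7446603771425089))
redend (array([0.57021296, 0.11269296, 0.26973609]), np.float64(0.04587182856153049))
corner upR (array([0.65328732, 0.02432545, 0.14913718]), np.float64(0.3976497768808258))
corner upL (array([0.67512892, 0.17335605, 0.14717529]), np.float64(0.2395434691126752))
[ 0.5203  0.1191  0.0646 -0.14  ]
[[ 0.5  0. ]
 [-0.2  1.2]
 [-0.3 -0.5]
 [-0.7 -0.3]
 [ 0.1 -0.3]
 [-0.3  0.1]
 [ 1.2 -1.4]
 [-0.1 -1.3]
 [-0.5  2.2]]
cap pred [0.44995548 0.129004   0.18761621] pivot [0.60870202 0.10663103 0.17394187]
red end in seat [0.14615815 0.00063123 0.15243942]
```

The fit is consistent: seat at (0.520, 0.119, 0.065), yaw −0.14, and the cap and bed agree to about 3 mm. The handle is at about 0.22 rad. Next I'll square the tool to the stand and travel to the downhill side of the handle.

```bash
python3 -m jog '[[0,0,-0.25,-1],[0,0,-0.25,-1],[0,0,-0.25,-1],[0,0,-0.25,-0.94],[-0.7,-1,0,0],[-0.7,-1,0,0],[-0.7,-1,0,0],[-0.7,-1,0,0],[-0.7,-1,0,0],[-0.7,-1,0,0]]' 0; python3 -m jog '[[-0.7,-1,0,0],[-0.7,-1,0,0],[-0.7,-1,0,0],[-0.7,-1,0,0],[-0.7,-1,0,0],[-0.7,-1,0,0],[-0.7,-1,0,0],[0,0,0,0],[0,0,0,0]]'
cat >> h.py <<'E'
S=np.array([.5203,.1191,.0646]); YAW=-.14; Q=seatR(YAW)
def state():
    from bench import observe
    o=observe(); r=R.from_quat(o['ee_rot']); y=r.as_matrix()[:,1]; phi=np.arctan2(y[1],y[0])-np.pi/2-YAW
    d=R.from_euler('z',-YAW).apply(o['eef_pos']-(S+Q.apply([.132,0,.05])))
    c=R.from_euler('z',-YAW).apply(o['eef_pos']-(S+Q.apply([0,0,.142])))
    print('t',round(o['t'],2),'phi',round(phi,3),'rel pivot',d.round(4),'rel captop',c.round(4),'F',o['contact_force'].round(1),'M',o['wrist_torque'].round(2),'w',o['width'].round(4),'g',round(o['grasp_force'],1),'j6',o['joints'][5].round(2))
    return o
E
python3 -c "from h import *;state()"
```

```text
t: 1.1
eef_pos: [0.3855, 0.3866, 0.2551]
ee_rot: [0.07, 0.998, -0.0, -0.0]
contact_force: [0.7, -0.3, 0.6]
width: 0.0204
grasp_force: 0.0
t: 2.0
eef_pos: [0.5015, 0.1593, 0.2551]
ee_rot: [0.071, 0.998, 0.0, -0.001]
contact_force: [0.2, -0.4, -0.0]
width: 0.0003
grasp_force: 0.0Traceback (most recent call last):
  File "<string>", line 1, in <module>
    from h import *;state()
                    ~~~~~^^
  File "h.py", line 19, in state
    print('t',round(o['t'],2),'phi',round(phi,3),'rel pivot',d.round(4),'rel captop',c.round(4),'F',o['contact_force'].round(1),'M',o['wrist_torque'].round(2),'w',o['width'].round(4),'g',round(o['grasp_force'],1),'j6',o['joints'][5].round(2))
                                                                                                                                                                   ^^^^^^^^^^^^^^^^
AttributeError: 'float' object has no attribute 'round'
```

```bash
sed -i "s/o\['width'\].round(4)/round(float(o['width']),4)/" h.py; python3 -m jog '[[0,-0.62,0,0],[0,-0.62,0,0],[0,0,0,0],[-0.5,0,0,0],[-0.5,0,0,0],[-0.5,0,0,0],[-0.5,0,0,0],[-0.5,0,0,0],[-0.5,0,0,0]]'; python3 -c "from h import *;state()"; python3 -m jog '[[-0.5,0,0,0],[-0.3,0,0,0],[-0.2,0,0,0],[0,0,0,0],[0,0,0,0]]';python3 -c "
from h import *;state()
from bench import snapshot
a=snapshot('side')['color'];cv2.imwrite('pics/side1.png',a);b=snapshot('top')['color']
cv2.imwrite('pics/c2.png',np.hstack([cv2.resize(a[110:310,180:340],(400,500),interpolation=2),cv2.resize(b[130:330,180:340],(400,500),interpolation=2)]))"
```

```text
t: 2.9
eef_pos: [0.5852, 0.1124, 0.2557]
ee_rot: [0.069, 0.998, 0.0, -0.001]
contact_force: [-7.0, 1.2, 4.2]
width: 0.0004
grasp_force: 3.2
t 2.9 phi 0.002 rel pivot [-0.0241  0.0024  0.0818] rel captop [0.1362 0.0024 0.0681] F [-7.   1.2  4.2] M [ 0.14  1.09 -0.03] w 0.0004 g 3.2 j6 -1.33
t: 3.4
eef_pos: [0.6151, 0.1066, 0.2555]
ee_rot: [0.07, 0.998, 0.0, -0.0]
contact_force: [0.4, -0.5, 0.5]
width: 0.0003
grasp_force: 0.0
t 3.4 phi 0.001 rel pivot [0.0063 0.0008 0.0816] rel captop [0.1666 0.0008 0.0679] F [ 0.4 -0.5  0.5] M [0.03 0.01 0.02] w 0.0003 g 0.0 j6 -1.35
```

View pics/c2.png

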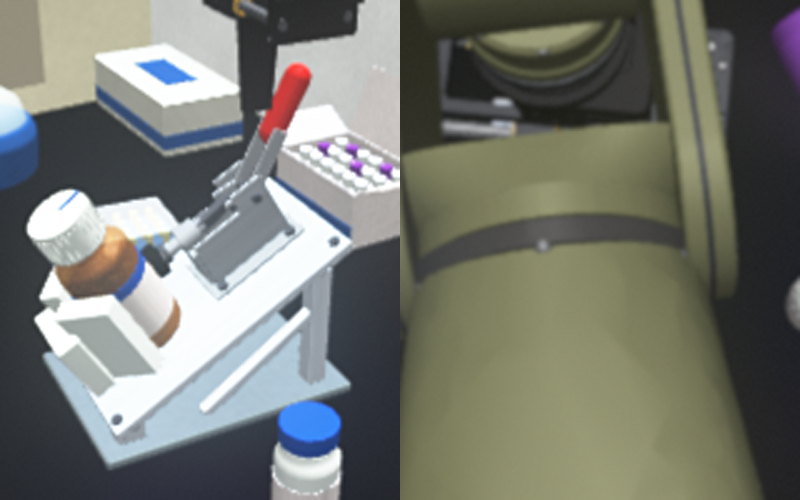

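The side view shows the handle swung uphill (grip end at about crop (297,72)), with the pad against the bottle. The force has dropped to zero, so it snapped ahead of the finger. I'll nudge on to confirm it is on the stop.

```bash
python3 -m jog '[[-0.15,0,0,0],[-0.1,0,0,0],[0,0,0,0]]'; python3 -m jog '[[-0.1,0,0,0],[0,0,0,0]]';  python3 - <<'E'
from h import *; state()
im=cv2.imread('pics/side1.png');h=cv2.cvtColor(im,40)
m=((h[...,0]<8)|(h[...,0]>172))&(h[...,1]>150)&(h[...,2]>80); m[:,340:]=0
ys,xs=np.nonzero(m);print(xs.min(),xs.max(),ys.min(),ys.max(),xs.mean(),ys.mean())
for v in(.9,.96,1.02,1.08):
    a=1.658-v; print(v,proj('side',S+Q.apply([.132+.076*np.cos(a),0,.05+.076*np.sin(a)])).round(1))
E
```

```text
t: 3.8
eef_pos: [0.6184, 0.1058, 0.2553]
ee_rot: [0.07, 0.998, 0.0, -0.006]
contact_force: [-15.2, 0.7, 5.6]
width: 0.0006
grasp_force: 8.1
t: 4.0
eef_pos: [0.6189, 0.1058, 0.2552]
ee_rot: [0.069, 0.998, 0.0, -0.01]
contact_force: [-23.7, 1.5, 9.7]
width: 0.0006
grasp_force: 12.6
t 4.0 phi 0.001 rel pivot [0.0101 0.0006 0.0813] rel captop [0.1705 0.0006 0.0676] F [-23.7   1.5   9.7] M [ 0.38  4.48 -0.03] w 0.0006 g 12.6 j6 -1.35
284 303 136 164 294.02745098039213 148.98823529411766
0.9 [289.2 150.7]
0.96 [291.1 151.1]
1.02 [292.9 151.6]
1.08 [294.6 152.2]
```

The handle is on its stop: contact rose to 24 N with no further travel, and the grip sits where 1.08 rad predicts. Now I'll back off over the cap, open, and turn to the starting yaw.

```bash
python3 -m jog '[[1,0,0,0],[1,0,0,0],[1,0,0,0],[1,0,0,0],[1,0,0,0],[0.75,0,0,0],[0,0,0,1],[0,0,0,1],[0,0,0,1],[0,0,0,1]]' 80; python3 -m jog '[[0,0,0,1],[0,0,0,1],[0,0,0,1],[0,0,0,1],[0,0,0,0.75],[0,0,0,0],[0,0,0,0]]';python3 -c "
from h import *;state()
from bench import snapshot
a=snapshot('side')['color'];cv2.imwrite('pics/side2.png',a);cv2.imwrite('pics/c3.png',cv2.resize(a[80:280,150:350],(600,600),interpolation=2))"
```

```text
t: 5.0
eef_pos: [0.4549, 0.1286, 0.256]
ee_rot: [0.229, 0.973, 0.0, 0.0]
contact_force: [0.5, 0.2, -0.1]
width: 0.0748
grasp_force: 0.0
t: 5.7
eef_pos: [0.4549, 0.1287, 0.2558]
ee_rot: [0.407, 0.913, 0.0, 0.0]
contact_force: [-0.7, 0.5, 0.1]
width: 0.08
grasp_force: 0.0
t 5.7 phi -0.698 rel pivot [-0.1554  0.0004  0.0819] rel captop [0.0049 0.0004 0.0682] F [-0.7  0.5  0.1] M [-0.06 -0.01  0.06] w 0.08 g 0.0 j6 -0.57
```

View pics/c3.png

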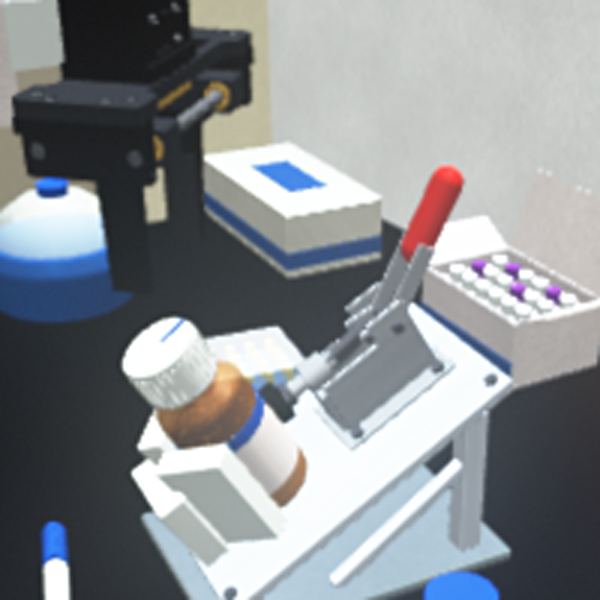

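The handle stays locked, the pad is on the bottle, and the cap top is at crop (168,347), under the open fingers. I'll descend and grip.

```bash
python3 -m jog '[[0,0,0.9,0],[0,0,0.9,0],[0,0,0.6,0],[0,0,0.3,0],[0,0,0,0],[0,0,0,0]]'; python3 -c "from h import *;state()";python3 -m jog '[[0,0,0,0],[0,0,0,0],[0,0,0,0],[0,0,0,0],[0,0,0,0],[0,0,0,0]]' 30; python3 -c "
from h import *;state()
from bench import snapshot
a=snapshot('side')['color'];cv2.imwrite('pics/side3.png',a);cv2.imwrite('pics/c4.png',cv2.resize(a[120:270,150:300],(600,600),interpolation=2))"
```

```text
t: 6.35
eef_pos: [0.4554, 0.1288, 0.1756]
ee_rot: [0.407, 0.913, 0.0, 0.001]
contact_force: [0.2, 1.1, 0.2]
width: 0.0799
grasp_force: 0.0
t 6.35 phi -0.699 rel pivot [-0.1549  0.0006  0.0017] rel captop [ 0.0054  0.0006 -0.0119] F [0.2 1.1 0.2] M [-0.05  0.04  0.06] w 0.0799 g 0.0 j6 -0.57
t: 6.95
eef_pos: [0.4548, 0.1285, 0.1752]
ee_rot: [0.407, 0.913, -0.0, 0.0]
contact_force: [-2.6, -2.4, 4.8]
width: 0.055
grasp_force: 30.0
t 6.95 phi -0.699 rel pivot [-0.1555  0.0002  0.0013] rel captop [ 0.0048  0.0002 -0.0124] F [-2.6 -2.4  4.8] M [-0.38  0.51  0.06] w 0.055 g 30.0 j6 -0.57
```

View pics/c4.png

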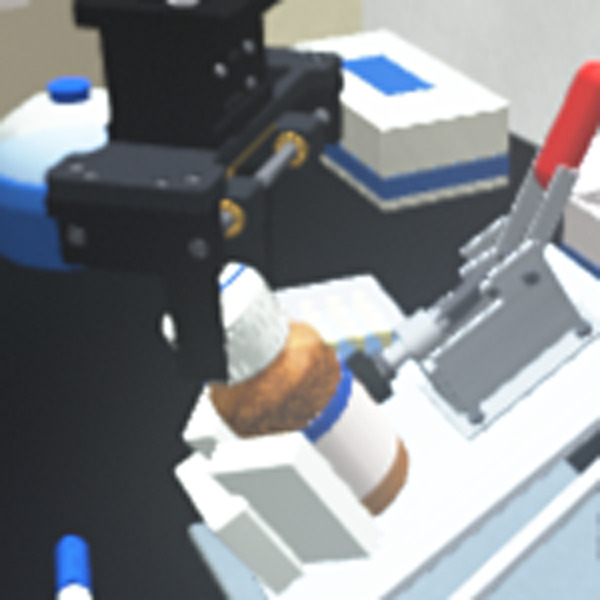

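The fingers straddle the cap (width 55 mm, grip 30 N), with the near finger at crop (200,320) and clear of the bottle shoulder. Now I'll press along the cap axis.

```bash
python3 -m jog '[[-0.06,0.05,0.13,0],[-0.06,0.05,0.13,0],[0,0,0,0],[0,0,0,0]]'; python3 -c "from h import *;state()"
```

```text
t: 7.4
eef_pos: [0.4576, 0.1277, 0.1698]
ee_rot: [0.407, 0.913, -0.002, -0.002]
contact_force: [-21.1, -6.0, 22.9]
width: 0.0551
grasp_force: 36.1
t 7.4 phi -0.699 rel pivot [-0.1526 -0.0002 -0.0041] rel captop [ 0.0077 -0.0002 -0.0178] F [-21.1  -6.   22.9] M [-0.43  2.7   0.34] w 0.0551 g 36.1 j6 -0.57
```

```bash
python3 -m jog '[[0,0,0,-0.8],[0,0,0,-0.8],[0,0,0,-0.8],[0,0,0,-0.8],[0,0,0,-0.8]]'; python3 -c "from h import *;state()
from bench import snapshot
a=snapshot('side')['color'];cv2.imwrite('pics/side4.png',a)"
```

```text
t: 7.9
eef_pos: [0.4592, 0.1262, 0.1672]
ee_rot: [0.256, 0.967, -0.002, 0.0]
contact_force: [-8.7, -4.7, 10.5]
width: 0.0525
grasp_force: 32.4
t 7.9 phi -0.377 rel pivot [-0.1508 -0.0015 -0.0067] rel captop [ 0.0095 -0.0015 -0.0203] F [-8.7 -4.7 10.5] M [-0.6   1.18 -0.34] w 0.0525 g 32.4 j6 -0.89
```

```bash
python3 -c "
import cv2
a=cv2.imread('pics/side4.png');cv2.imwrite('pics/c5.png',cv2.resize(a[160:250,170:260],(600,600),interpolation=2))"
```

```text
(no output)
```

View pics/c5.png

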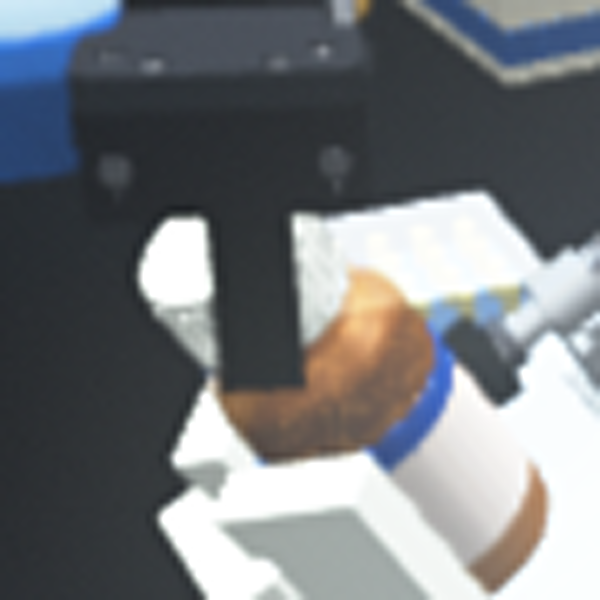

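The blue line is hidden behind the finger; the finger tip at crop (260,385) is close to the shoulder. The axial force has eased to about 13 N, so I'll press a little more and go on turning.

```bash
python3 -m jog '[[-0.05,0.02,0.08,0],[-0.02,0.01,0.03,-0.6]]';python3 -c "from h import *;state()"; python3 -m jog '[[-0.02,0.01,0.03,-0.8],[-0.02,0.01,0.03,-0.8],[-0.02,0.01,0.03,-0.8]]'; python3 -c "from h import *;state()
from bench import snapshot
a=snapshot('side')['color'];cv2.imwrite('pics/side5.png',a);cv2.imwrite('pics/c6.png',cv2.resize(a[160:250,170:260],(600,600),interpolation=2))"
```

```text
t: 8.15
eef_pos: [0.46, 0.1264, 0.1664]
ee_rot: [0.233, 0.972, -0.002, -0.003]
contact_force: [-20.9, -10.2, 23.6]
width: 0.052
grasp_force: 46.9
t 8.15 phi -0.331 rel pivot [-0.1501 -0.0012 -0.0075] rel captop [ 0.0102 -0.0012 -0.0211] F [-20.9 -10.2  23.6] M [-1.31  2.89 -0.41] w 0.052 g 46.9 j6 -0.94
t: 8.45
eef_pos: [0.4646, 0.1264, 0.1657]
ee_rot: [0.138, 0.99, -0.002, 0.001]
contact_force: [-14.4, -11.9, 27.1]
width: 0.0499
grasp_force: 41.8
t 8.45 phi -0.137 rel pivot [-0.1455 -0.0006 -0.0082] rel captop [ 0.0148 -0.0006 -0.0219] F [-14.4 -11.9  27.1] M [-1.12  2.2   0.17] w 0.0499 g 41.8 j6 -1.14
```

View pics/c6.png

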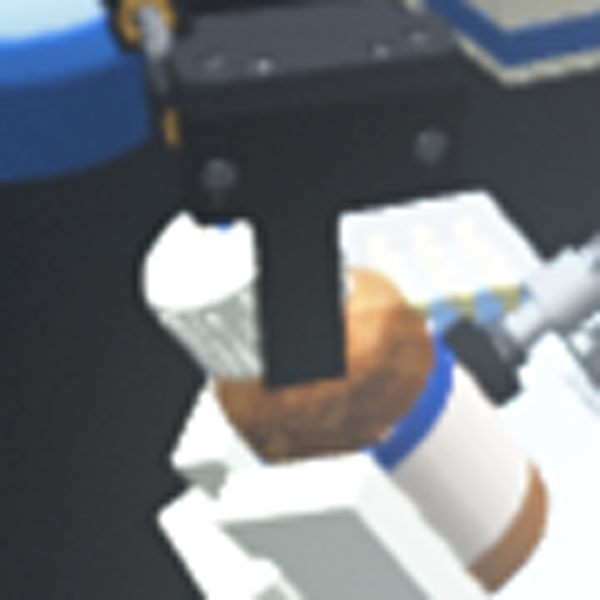

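```bash
cat >> h.py <<'E'
def onplane(n,uv,z):
    r=lambda q:proj(n,S+Q.apply([q[0],q[1],z]))-uv
    return least_squares(r,[0,0]).x*1000
def blue(f,n='side',z=.142,win=(185,180,235,215)):
    im=cv2.imread(f) if isinstance(f,str) else f; h=cv2.cvtColor(im,40); x0,y0,x1,y1=win
    m=np.zeros(h.shape[:2],bool); s=h[y0:y1,x0:x1]; m[y0:y1,x0:x1]=(s[...,0]>95)&(s[...,0]<130)&(s[...,1]>60)&(s[...,2]>60)
    ys,xs=np.nonzero(m); print(f if isinstance(f,str) else '',len(xs)); return [(x,y,*onplane(n,(x,y),z).round(1)) for x,y in zip(xs,ys)]
E
python3 - <<'E'
from h import *
for f in('side0','side2'):print(f,[tuple(float(v) for v in b) for b in blue(f'pics/{f}.png')])
print([tuple(float(v) for v in b) for b in blue('pics/side5.png',z=.138,win=(195,185,215,200))])
print(onplane('side',(206,195.7),.142),onplane('side',(203.7,193.3),.138))
E
```

```text
pics/side0.png 45
side0 [(185.0, 180.0, -9.4, 94.2), (186.0, 180.0, -7.8, 91.5), (187.0, 180.0, -6.2, 88.9), (188.0, 180.0, -4.6, 86.2), (189.0, 180.0, -3.0, 83.6), (190.0, 180.0, -1.4, 81.0), (191.0, 180.0, 0.1, 78.4), (192.0, 180.0, 1.7, 75.8), (185.0, 181.0, -10.6, 90.7), (186.0, 181.0, -9.0, 88.1), (187.0, 181.0, -7.4, 85.4), (188.0, 181.0, -5.8, 82.8), (189.0, 181.0, -4.3, 80.2), (190.0, 181.0, -2.7, 77.6), (191.0, 181.0, -1.1, 75.0), (185.0, 182.0, -11.9, 87.3), (186.0, 182.0, -10.3, 84.7), (187.0, 182.0, -8.7, 82.1), (188.0, 182.0, -7.1, 79.5), (189.0, 182.0, -5.5, 76.9), (190.0, 182.0, -3.9, 74.3), (185.0, 183.0, -13.1, 83.9), (186.0, 183.0, -11.5, 81.3), (187.0, 183.0, -9.9, 78.7), (188.0, 183.0, -8.3, 76.1), (185.0, 184.0, -14.3, 80.5), (186.0, 184.0, -12.7, 77.9), (210.0, 185.0, 22.3, 16.2), (210.0, 186.0, 21.1, 13.3), (211.0, 186.0, 22.5, 11.0), (209.0, 187.0, 18.4, 12.6), (210.0, 187.0, 19.8, 10.4), (208.0, 188.0, 15.7, 12.0), (209.0, 188.0, 17.2, 9.7), (207.0, 189.0, 13.1, 11.4), (208.0, 189.0, 14.5, 9.1), (206.0, 190.0, 10.4, 10.7), (207.0, 190.0, 11.9, 8.4), (205.0, 1
[... 937 characters left out ...]
(186.0, 184.0, -12.7, 77.9), (210.0, 185.0, 22.3, 16.2), (210.0, 186.0, 21.1, 13.3), (211.0, 186.0, 22.5, 11.0), (209.0, 187.0, 18.4, 12.6), (210.0, 187.0, 19.8, 10.4), (208.0, 188.0, 15.7, 12.0), (209.0, 188.0, 17.2, 9.7), (207.0, 189.0, 13.1, 11.4), (208.0, 189.0, 14.5, 9.1), (206.0, 190.0, 10.4, 10.7), (207.0, 190.0, 11.9, 8.4), (205.0, 191.0, 7.8, 10.1), (206.0, 191.0, 9.2, 7.8), (204.0, 192.0, 5.2, 9.5), (205.0, 192.0, 6.6, 7.2), (204.0, 193.0, 4.0, 6.6), (234.0, 208.0, 27.2, -92.9), (234.0, 209.0, 26.1, -95.2)]
pics/side5.png 4
[(202.0, 193.0, 1.0, 17.9), (203.0, 193.0, 2.5, 15.6), (204.0, 193.0, 4.0, 13.3), (203.0, 194.0, 1.3, 12.7)]
[ 3.71031425 -5.56546034] [ 3.17886319 13.15706674]
```

```bash
python3 -m jog '[[0.07,0,0.02,-0.8],[0.06,0,0.03,-0.8],[0,0,0.03,-0.8],[0,0,0.02,-0.8]]';python3 -c "from h import *;state()"; python3 -m jog '[[0,0,0.02,-0.8],[0,0,0.02,-0.8]]'; python3 -c "from h import *;state()
from bench import snapshot
a=snapshot('side')['color'];cv2.imwrite('pics/side6.png',a);cv2.imwrite('pics/c7.png',cv2.resize(a[160:250,170:260],(600,600),interpolation=2))
print(blue(a,z=.138,win=(195,185,215,210)))"
```

```text
t: 8.9
eef_pos: [0.4631, 0.1273, 0.1645]
ee_rot: [0.012, 1.0, -0.002, 0.004]
contact_force: [-6.8, -7.0, 27.6]
width: 0.0498
grasp_force: 40.1
t 8.9 phi 0.116 rel pivot [-1.471e-01  1.000e-04 -9.400e-03] rel captop [ 0.0132  0.0001 -0.023 ] F [-6.8 -7.  27.6] M [-2.41  1.82 -1.69] w 0.0498 g 40.1 j6 -1.39
t: 9.1
eef_pos: [0.4613, 0.1279, 0.1646]
ee_rot: [-0.051, 0.999, -0.001, 0.001]
contact_force: [-20.1, -6.1, 40.2]
width: 0.0514
grasp_force: 46.7
t 9.1 phi 0.242 rel pivot [-0.149   0.0005 -0.0093] rel captop [ 0.0113  0.0005 -0.023 ] F [-20.1  -6.1  40.2] M [-2.5   3.95 -1.89] w 0.0514 g 46.7 j6 -1.51
 15
[(np.int64(206), np.int64(186), np.float64(15.4), np.float64(29.5)), (np.int64(207), np.int64(186), np.float64(16.9), np.float64(27.1)), (np.int64(208), np.int64(186), np.float64(18.3), np.float64(24.8)), (np.int64(206), np.int64(187), np.float64(14.2), np.float64(26.5)), (np.int64(207), np.int64(187), np.float64(15.6), np.float64(24.1)), (np.int64(206), np.int64(188), np.float64(12.9), np.float64(23.5)), (np.int64(207), np.int64(188), np.float64(14.4), np.float64(21.1)), (np.int64(206), np.int64(189), np.float64(11.7), np.float64(20.5)), (np.int64(205), np.int64(190), np.float64(9.0), np.float64(19.9)), (np.int64(206), np.int64(190), np.float64(10.5), np.float64(17.5)), (np.int64(205), np.int64(191), np.float64(7.8), np.float64(16.9)), (np.int64(204), np.int64(192), np.float64(5.2), np.float64(16.3)), (np.int64(205), np.int64(192), np.float64(6.6), np.float64(14.0)), (np.int64(204), np.int64(193), np.float64(4.0), np.float64(13.3)), (np.int64(203), np.int64(194), np.float64(1.3), np.float64(12.7))]
```

View pics/c7.png

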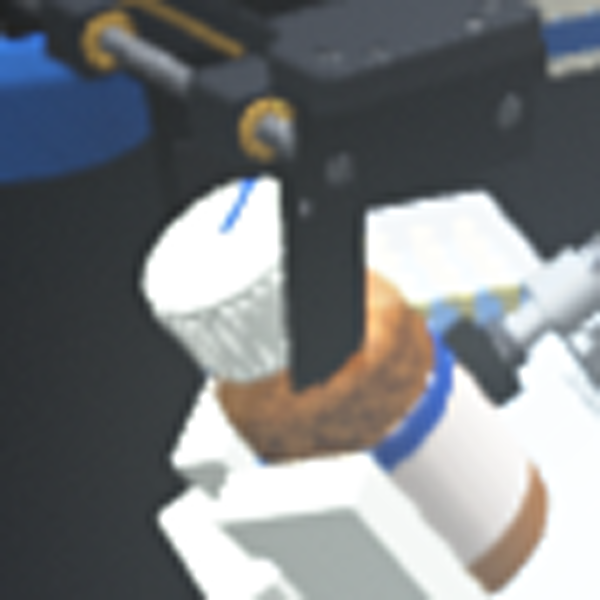

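Now the line is visible, from crop (222,230) to (250,183): the cap has turned by about 0.5 rad to roughly 0.75, past the ratchet lugs at 0.36. But the fingers have slid down onto the shoulder (tip at crop (325,385)). I'll let go, raise, and regrip higher with the yaw reset.

```bash
python3 -m jog '[[0,0,-0.1,0],[0,0,-0.1,0],[0,0,0,0],[0,0,0,0]]' 75; python3 -m jog '[[0,0,-0.5,1],[0,0,0,1],[0,0,0,1],[0,0,0,1],[0,0,0,1],[0,0,0,1],[0,0,0,1],[0,0,0,1],[0,0,0,1],[0,0,0,0]]'; python3 -c "from h import *;state()
from bench import snapshot
a=snapshot('side')['color'];cv2.imwrite('pics/side7.png',a)
b=[(int(q[0]),int(q[1]),float(q[2]),float(q[3])) for q in blue(a,win=(195,183,222,205))];print(b)"
```

```text
t: 9.55
eef_pos: [0.4603, 0.1327, 0.1661]
ee_rot: [-0.052, 0.999, 0.005, 0.001]
contact_force: [-4.6, 5.6, 6.4]
width: 0.0735
grasp_force: 4.1
t: 10.55
eef_pos: [0.4601, 0.1291, 0.1772]
ee_rot: [0.303, 0.953, 0.0, 0.0]
contact_force: [0.2, -0.3, -0.1]
width: 0.0752
grasp_force: 0.0
t 10.55 phi -0.476 rel pivot [-0.1504  0.0015  0.0033] rel captop [ 0.01    0.0015 -0.0104] F [ 0.2 -0.3 -0.1] M [ 0.01 -0.05  0.02] w 0.0752 g 0.0 j6 -0.79
 0
[]
```

```bash
python3 -m jog '[[0.155,-0.135,-0.07,0],[0,0,0,0]]'; python3 -m jog '[[0,0,0,0],[0,0,0,0],[0,0,0,0],[0,0,0,0],[0,0,0,0],[0,0,0,0]]' 30; python3 -c "from h import *;state()"; python3 -m jog '[[-0.06,0.03,0.1,0],[-0.06,0.03,0.1,0],[0,0,0,0],[0,0,0,0]]';python3 -c "from h import *;state()"
```

```text
t: 10.8
eef_pos: [0.4535, 0.1283, 0.1799]
ee_rot: [0.303, 0.953, 0.0, 0.0]
contact_force: [0.0, 0.3, 0.3]
width: 0.0751
grasp_force: 0.0
t: 11.4
eef_pos: [0.4543, 0.1288, 0.1798]
ee_rot: [0.303, 0.953, 0.001, 0.0]
contact_force: [3.1, 3.5, -2.0]
width: 0.0529
grasp_force: 28.5
t 11.4 phi -0.475 rel pivot [-0.1561  0.0004  0.0059] rel captop [ 0.0042  0.0004 -0.0078] F [ 3.1  3.5 -2. ] M [ 0.8  -0.55  0.2 ] w 0.0529 g 28.5 j6 -0.79
t: 11.8
eef_pos: [0.4556, 0.1287, 0.1779]
ee_rot: [0.303, 0.953, -0.0, -0.004]
contact_force: [-18.9, 2.9, 23.0]
width: 0.0532
grasp_force: 30.4
t 11.8 phi -0.475 rel pivot [-0.1547  0.0004  0.004 ] rel captop [ 0.0056  0.0004 -0.0096] F [-18.9   2.9  23. ] M [0.69 3.33 0.1 ] w 0.0532 g 30.4 j6 -0.8
```

```bash
python3 -m jog '[[0,0,0,-0.8],[0,0,0.01,-0.8],[0,0,0.02,-0.8],[0,0,0.02,-0.8]]';python3 -c "from h import *;state()"; python3 -m jog '[[0,0,0.02,-0.8],[0,0,0.02,-0.8],[0,0,0.02,-0.8]]'; python3 -c "from h import *;state()"
```

```text
t: 12.2
eef_pos: [0.458, 0.1276, 0.1757]
ee_rot: [0.177, 0.984, -0.0, 0.0]
contact_force: [-9.4, -1.0, 18.1]
width: 0.051
grasp_force: 30.5
t 12.2 phi -0.217 rel pivot [-0.1522 -0.0002  0.0018] rel captop [ 0.0081 -0.0002 -0.0119] F [-9.4 -1.  18.1] M [0.31 1.29 0.06] w 0.051 g 30.5 j6 -1.06
t: 12.5
eef_pos: [0.4589, 0.1276, 0.1742]
ee_rot: [0.083, 0.997, 0.0, 0.001]
contact_force: [-5.0, -0.7, 12.1]
width: 0.0495
grasp_force: 30.0
t 12.5 phi -0.026 rel pivot [-0.1513 -0.0002  0.0003] rel captop [ 0.009  -0.0002 -0.0134] F [-5.  -0.7 12.1] M [ 0.14  0.59 -0.08] w 0.0495 g 30.0 j6 -1.25
```

```bash
python3 -m jog '[[-0.03,0,0.08,-0.6],[0,0,0.04,-0.8],[0,0,0.04,-0.8]]';python3 -c "from h import *;state()"; python3 -m jog '[[0,0,0.03,-0.8],[0,0,0.03,-0.8]]'; python3 -c "from h import *;state()
from bench import snapshot
a=snapshot('side')['color'];cv2.imwrite('pics/side8.png',a);cv2.imwrite('pics/c8.png',cv2.resize(a[160:250,170:260],(600,600),interpolation=2))
for q in blue(a,z=.138,win=(195,183,222,205)):print(*map(float,q))"
```

```text
t: 12.8
eef_pos: [0.4604, 0.1275, 0.1721]
ee_rot: [-0.005, 1.0, -0.0, 0.002]
contact_force: [-10.6, 1.2, 30.4]
width: 0.0506
grasp_force: 30.0
t 12.8 phi 0.149 rel pivot [-0.1498 -0.     -0.0018] rel captop [ 0.0105 -0.     -0.0155] F [-10.6   1.2  30.4] M [-0.56  2.13 -0.59] w 0.0506 g 30.0 j6 -1.42
t: 13.0
eef_pos: [0.4615, 0.128, 0.1709]
ee_rot: [-0.069, 0.998, 0.0, 0.003]
contact_force: [-6.7, 3.0, 27.6]
width: 0.0511
grasp_force: 30.1
t 13.0 phi 0.277 rel pivot [-0.1488  0.0006 -0.003 ] rel captop [ 0.0115  0.0006 -0.0166] F [-6.7  3.  27.6] M [-0.22  1.43 -0.68] w 0.0511 g 30.1 j6 -1.55
 15
203.0 188.0 8.5 30.5
201.0 189.0 4.3 32.2
202.0 189.0 5.8 29.8
203.0 189.0 7.3 27.5
201.0 190.0 3.1 29.2
202.0 190.0 4.6 26.8
203.0 190.0 6.1 24.5
202.0 191.0 3.4 23.8
203.0 191.0 4.9 21.5
202.0 192.0 2.2 20.9
203.0 192.0 3.7 18.6
202.0 193.0 1.0 17.9
203.0 193.0 2.5 15.6
202.0 194.0 -0.1 15.0
203.0 194.0 1.3 12.7
```

View pics/c8.png

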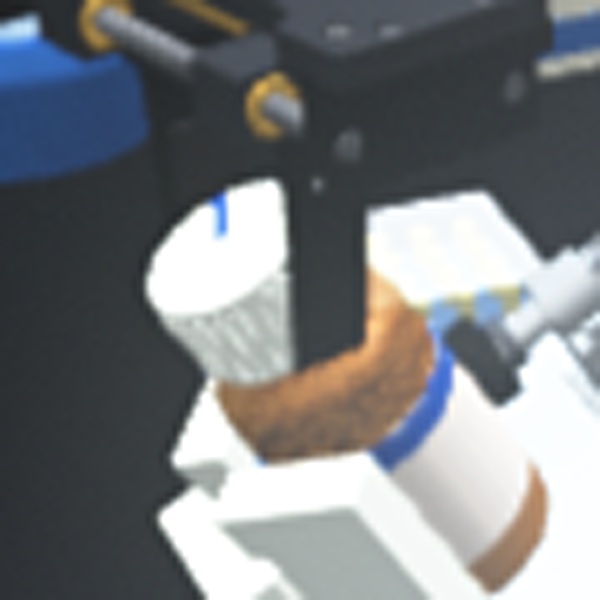

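The line now runs from crop (218,235) to (220,195), which puts the cap at about 1.15 to 1.2 rad with the fingers clear of the shoulder. I'll turn on towards the end stop.

```bash
python3 -m jog '[[0,0,0.03,-0.6],[0,0,0.03,-0.6],[0,0,0.03,-0.6]]';python3 -c "from h import *;state()
from bench import snapshot
a=snapshot('side')['color']
for q in blue(a,z=.138,win=(190,180,222,200))[::2]:print(*map(float,q))"
```

```text
t: 13.35
eef_pos: [0.4625, 0.1288, 0.1695]
ee_rot: [-0.14, 0.99, 0.001, 0.005]
contact_force: [-7.6, 5.6, 30.5]
width: 0.0524
grasp_force: 34.3
t 13.35 phi 0.42 rel pivot [-0.1479  0.0015 -0.0044] rel captop [ 0.0124  0.0015 -0.0181] F [-7.6  5.6 30.5] M [ 0.16  1.37 -1.01] w 0.0524 g 34.3 j6 -1.69
 18
190.0 180.0 -1.5 88.6
190.0 182.0 -4.0 81.8
202.0 189.0 5.8 29.8
201.0 190.0 3.1 29.2
200.0 191.0 0.4 28.5
202.0 191.0 3.4 23.8
202.0 192.0 2.2 20.9
203.0 193.0 2.5 15.6
203.0 194.0 1.3 12.7
```

```bash
python3 -m jog '[[0,0,0.02,-0.6],[0,0,0.02,-0.6],[0,0,0.02,-0.6]]';python3 -c "from h import *;state()
from bench import snapshot
a=snapshot('side')['color']
for q in blue(a,z=.138,win=(195,183,222,200)):print(*map(float,q))"
```

```text
t: 13.7
eef_pos: [0.4612, 0.13, 0.1693]
ee_rot: [-0.209, 0.978, 0.002, 0.003]
contact_force: [-15.5, 8.2, 44.3]
width: 0.054
grasp_force: 50.9
t 13.7 phi 0.562 rel pivot [-0.1494  0.0025 -0.0046] rel captop [ 0.0109  0.0025 -0.0182] F [-15.5   8.2  44.3] M [ 1.09  2.76 -1.82] w 0.054 g 50.9 j6 -1.83
 14
200.0 188.0 4.1 37.6
198.0 189.0 -0.2 39.3
199.0 189.0 1.3 36.9
200.0 189.0 2.8 34.6
198.0 190.0 -1.4 36.3
199.0 190.0 0.1 33.9
200.0 190.0 1.6 31.5
199.0 191.0 -1.1 30.9
200.0 191.0 0.4 28.5
200.0 192.0 -0.8 25.5
201.0 192.0 0.7 23.2
200.0 193.0 -1.9 22.5
201.0 193.0 -0.4 20.2
201.0 194.0 -1.6 17.3
```

The moments are rising and the line reads about 1.4, so I'll let go, lift clear, and check.

```bash
python3 -m jog '[[0,0,-0.1,0],[0,0,-0.1,0],[0,0,0,0],[0,0,0,0],[0,0,-1,0],[0,0,-1,0],[0,0,-1,0],[1,0,-0.5,0],[1,0,-0.3,0],[0,0,0,0]]' 80; python3 -c "from h import *;state()
from bench import snapshot
a=snapshot('side')['color'];cv2.imwrite('pics/side9.png',a)
b=[q for q in blue(a,z=.142,win=(193,183,222,200)) if q[3]<40];[print(*map(float,q)) for q in b]
P=np.array(b)[:,:2]
vx,vy,x,y=cv2.fitLine(P.astype(np.float32),2,0,.01,.01).ravel()
e=[onplane('side',(x+k*vx,y+k*vy),.142) for k in(-3,3)];d=e[0]-e[1];d*=np.sign(d[1]);print('angle',np.arctan2(d[1],d[0]))
P=np.array([q for q in blue('pics/side2.png',win=(203,183,213,195))])[:,:2]
vx,vy,x,y=cv2.fitLine(P.astype(np.float32),2,0,.01,.01).ravel()
e=[onplane('side',(x+k*vx,y+k*vy),.142) for k in(-3,3)];d=e[0]-e[1];d*=np.sign(d[0]);print('angle0',np.arctan2(d[1],d[0]))
cv2.imwrite('pics/c9.png',cv2.resize(a[80:280,150:350],(600,600),interpolation=2))"
```

```text
t: 14.75
eef_pos: [0.403, 0.1016, 0.2815]
ee_rot: [-0.21, 0.978, -0.001, 0.001]
contact_force: [0.5, 0.0, 0.5]
width: 0.0801
grasp_force: 0.0
t 14.75 phi 0.563 rel pivot [-0.2031 -0.0337  0.1076] rel captop [-0.0427 -0.0337  0.0939] F [0.5 0.  0.5] M [ 0.06  0.01 -0.02] w 0.0801 g 0.0 j6 -1.87
 14
199.0 188.0 2.6 32.9
198.0 189.0 -0.1 32.3
199.0 189.0 1.4 29.9
200.0 189.0 2.9 27.6
198.0 190.0 -1.3 29.2
199.0 190.0 0.2 26.9
200.0 190.0 1.7 24.5
199.0 191.0 -1.0 23.9
200.0 191.0 0.5 21.6
200.0 192.0 -0.7 18.6
201.0 192.0 0.8 16.3
200.0 193.0 -1.9 15.7
201.0 193.0 -0.4 13.4
201.0 194.0 -1.6 10.5
angle 1.4475137166606211
pics/side2.png 16
angle0 0.2933699202772115
```

View pics/c9.png

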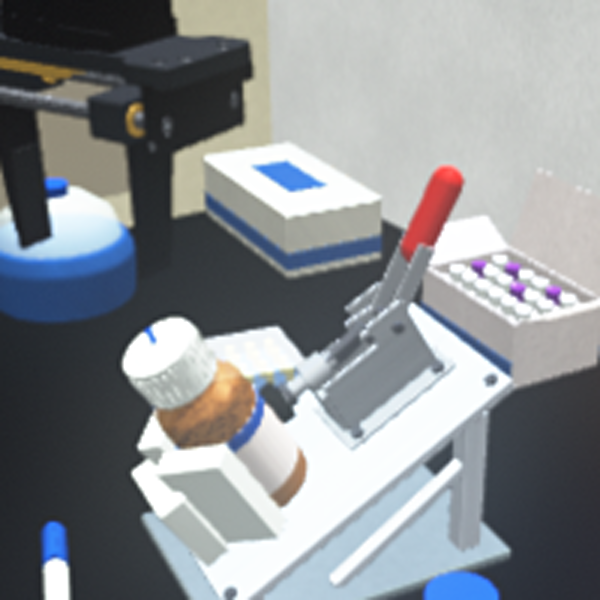

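The cap has sprung up (its line is at crop (150,335), cap outline as at the start), the clamp is still locked, and the bottle is seated. I'll check the angle in the top view too, after moving the arm aside.

```bash
python3 -m jog '[[0.5,1,0,0],[0.5,1,0,0],[0.5,1,0,0],[0.5,1,0,0],[0.5,1,0,0],[0.5,1,0,0],[0.5,1,0,0],[0,0,0,0]]'
python3 - <<'E'
from h import *; state()
from bench import snapshot
a=snapshot('top')['color'];cv2.imwrite('pics/top9.png',a)
for f in('pics/top0.png','pics/top9.png'):
    b=blue(f,'top',.142,(225,272,258,306)); b=[q for q in b if q[2]**2+q[3]**2<26**2]
    if len(b)<4: print(b);continue
    P=np.array(b)[:,:2]; vx,vy,x,y=cv2.fitLine(P.astype(np.float32),2,0,.01,.01).ravel()
    e=[onplane('top',(x+k*vx,y+k*vy),.142) for k in(-3,3)];d=e[0]-e[1];print(len(b),'angle',np.arctan2(d[1],d[0]),np.array(b)[:,2:].mean(0))
E
```

```text
t: 15.6
eef_pos: [0.2199, 0.2525, 0.2787]
ee_rot: [-0.214, 0.977, -0.0, -0.001]
contact_force: [-0.0, 0.1, -0.3]
width: 0.0799
grasp_force: 0.0
t 15.6 phi 0.57 rel pivot [-0.4054  0.0901  0.1048] rel captop [-0.2451  0.0901  0.0911] F [-0.   0.1 -0.3] M [ 0.06 -0.    0.02] w 0.0799 g 0.0 j6 -1.31
pics/top0.png 23
23 angle 0.15464857135366847 [9.42173913 3.49565217]
pics/top9.png 24
24 angle 1.4365574480627945 [-2.25       14.07916667]
```

Both views put the cap at about 1.44 rad. It is up, the clamp is locked, and the arm is clear, so I'll hand it in.

```bash
python3 -c "from bench import job_done;print(job_done())"
```

```text
the job is handed in; nothing more can be done
None
```

The job is handed in at about 16 s: the clamp handle is locked on its stop, the cap was pressed and turned to about 1.44 rad (one regrip partway) and sprang back up, and the bottle is still clamped in its V-block; I did not re-measure the other items, but no move went near them.

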